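# Fit the splined clamp lever and lock the circuit board

## Task

Take the loose lever off the cutting mat, turn it so that its arm points the same way as the wide red spline of the board fixture's upright shaft, and push its hub down onto the shaft until it sits fully home on the collar. Then, with the lever on the shaft, swing it anticlockwise (seen from above) as far as it goes, so that the yellow finger clamps the board, and leave the lever on the shaft. Do not disturb the screwdriver, the meter or the jar.

Things in the scene. Friction and masses are not known exactly. Their poses are not given: they have to be found in the camera images.
- lever: Loose clamp lever, 178 mm long, 0.3 to 0.52 kg, lying flat on the mat, hole upright. Origin: centre of the hub's underside, on the hole's axis; z up, x along the arm. Hub: dark steel block 50 x 50 mm, 30 mm high, flat sides, best gripped across y. Arm: aluminium bar with a red stripe, 20 mm wide, 8 to 16 mm above the underside. Centre of mass 10 to 20 mm from the axis, arm side.
- lever_hub_top (a point): Centre of the hub's top, 30 mm above its underside. Through the hub runs a cross-shaped hole: four slots reaching 19.3 mm from the axis along the lever's +x, -x, +y, -y. The slot towards the arm (+x) is 16.6 mm wide, the other three 10.6 mm, so the hub goes onto the shaft one way round only.
- lever_knob (a point): Centre of the top of the upright black knob (26 mm diameter) at the arm's end: 140 mm along the lever's x from the hub's axis; the knob spans 0 to 42 mm above the hub's underside.
- shaft_seat (a point): Point on the axis of the fixture's upright splined shaft, at the top of its round black collar (48 mm across), where the hub's underside comes to rest; about 59 mm above the table. z up, x along the wide red spline; turns with the shaft. A yellow hold-down finger below the collar turns with it.
- shaft_tip (a point): Top of the shaft on its axis, 33 mm above the collar (3 mm above a seated hub); axes as shaft_seat. The shaft is a cross of four ribs reaching 18 mm from the axis, tops rounded: the wide one (+x, all red) is 14 mm wide, the other three (bright steel) 8 mm. 1.3 mm play on every side in the hub, so about 0.07 rad of lost motion either way.
- shaft (a joint): Angle of the shaft (rad), growing anticlockwise seen from above; free to turn between stops at 0 (open) and 1.3 (clamped, finger over the board). Starts between 0 and 0.4. It has 0.12 N m of friction and stays where it is left; it does not spring back.
- fixture: Fixed board fixture: aluminium base plate 14 mm thick with a green circuit board on its +y side (parts up to 43 mm above the plate's underside). Origin under the shaft's axis at the plate's underside, 3 mm above the table (on the mat); the plate spans -35 to 155 mm in y, 75 mm either way in x. With joint shaft at 0 the wide spline points along the fixture's -y.
- screwdriver: Bystander: red-handled screwdriver 180 mm long lying on the mat; origin on its underside near the middle, x along it.
- meter: Bystander: yellow meter 150 x 75 x 38 mm lying on the mat; origin at the centre of its underside, x along its length.
- flux: Bystander: brown jar 48 mm in diameter, 100 mm tall, standing on the mat; origin at the centre of its underside.
There are look-alikes about, which are no part of the job. Of the things that look like the fixture, the larger one is meant. Of the things that look like the lever, the larger one is meant.

How it is judged:
By the outcome, as a careful person would: the job done as asked, in the order asked, and still so for the second after the job is handed in, with the robot touching nothing.
It also fails if it takes over 48 s, if anything falls off the work surface, if the arm or the gripper's body presses on something with over 40 N, if the wrist force passes 120 N, or if a joint passes its speed limit or range.

## Robot

A 6-joint arm with a two-finger parallel gripper is mounted at the origin on the work surface. World frame = base frame: x ahead of the robot, y to its left, z up, the work surface at z = 0. Lengths are in m, angles in rad, forces in N, time in s.
With the tool pointing down it reaches from about 0.375 to 0.975 m from the base axis. Payload 3.8 kg.
Tool frame: the origin (TCP) lies midway between the tips of the shut fingers; the grasp point (between the pads) lies 19 mm behind it; z points along the fingers, y is the line along which they close (so a half turn about z gives the same grasp; the last joint's range is limited). The gripper opens to 85 mm and grips with 20 to 120 N. Pads are 22 mm wide; open, the fingers measure 114 mm over their backs; the gripper's body (76 mm by 85 mm) begins 54 mm behind the grasp point. The pads swing forward as they close: fully open they stand 13 mm farther back than shut.
Start: joints at [-1.187, 0.264, 1.604, -0, 1.274, -0.037], TCP at [0.276, -0.616, 0.231] pointing down, gripper open.
Joint ranges: [-2.63, 2.63], [-0.94, 2.18], [0.31, 2.57], [-1.31, 4.45], [0, 2.66], [-2.55, 2.55]. Speed limits (rad/s): [2.57, 2.57, 3.14, 3.14, 3.14, 3.14].

## Interface

Orientations are given as a rotation vector (axis times angle).
In Python, from workcell import bot, cams gives the robot as it stands.
- The arm moves only by the tool play_rows, never from a script. Its argument "rows" is a list of rows, each a list of 2 entries, a list of its own where there are three numbers: the shift along the tool's x, y, z scaled (see below), then the turn, a rotation vector about the tool's x, y, z scaled (see below). A call has 1 to 20 rows; each row is the pose to reach, as a shift and turn from the pose commanded when the call began, along the tool's axes at that moment; what a row does not reach only later rows make up. The controller multiplies each number of a shift by 250 mm and each number of a turn by 45 degrees. A row lasts 1/12 s, in which the tool goes at most 41.7 mm and 7.16 degrees, less where a joint would pass 70% of its speed; a pose out of reach is approached as far as the arm can. A call with a number of a shift or a turn outside -1 to 1 is refused whole. A call with a gripper value outside its range is refused whole. "claw" is the opening, from -1 (shut) to 1 (fully open), set as the call begins (left out, the last holds). The fingers move at their own pace and stop on an object; "newtons" is the grip in N (left out, the last holds). Time passes only in rows, so rows that repeat a pose let the fingers close. It gives the time, the measured TCP pose, the force, the opening and the grip force at its end, in the units of the state.
- bot.read_state(): the state, without advancing time (a new reading comes with each control period).
- cams.read_camera(name): name is "scene" or "side" or "wrist"; returns a dict with "image" (400x640x3 uint8, red, green, blue), "K" (3x3 intrinsics, pixels), "T" (4x4, takes a point from camera to world coordinates); the wrist camera has in their place "mount" (4x4, takes a point from camera to tool coordinates, whose origin is the TCP and whose axes are the flange's). Camera axes: x right, y down, z forward; pixel columns grow to the right and rows downward; lengths in m; the calibration is good to about 2 mm. The wrist camera is an equidistant fisheye: a pixel r from the principal point sees the ray r / f radians off the axis. A picture is of the moment at which its call begins: read the wrist's pose just before it. There is no depth.
- bot.finish_job(): hands the job in; it is judged then, once.
The state is a dict: "time": time; "q": joint angles; "joint_vel": joint speeds; "joint_torque": joint torques, N m; "tool_pos": TCP position; "tcp_rot": TCP orientation; "wrist_force": force on the tool from outside, world axes, zero at the start; "torque": the same for the moment, N m; "width": opening from 0.0 (shut) to 1.0 (fully open); "grip_force": force on a finger pad.
Only numpy, scipy, OpenCV 4.12 (cv2) and the standard library are available. Lean on these libraries where they do the work, as an engineer would, in place of code of your own. Each camera call takes 0.05 s, during which the arm holds its last target. There are 200 camera calls.

## Working session

There is one attempt and no reset: what is moved stays moved. The work goes in short steps, Python scripts to look and compute and a tool call to move; the robot and the scene stay as the last step left them, time stands still between calls to the robot, and variables do not carry over. Pictures are saved under pics/ and viewed, at most 10 in all, crops included, and the job is handed in when it is done.

Besides the shell and the picture viewer there is one more tool, called after "Request:" as name([rows], argument=value, ...), one row to a line, values as JSON. play_rows: Moves the arm, as the interface text tells. Its arguments: {"type":"object","properties":{"rows":{"type":"array","items":{"type":"array"}},"claw":{"type":"number"},"newtons":{"type":"number"}},"required":["rows"]}

```bash
ls; mkdir -p pics; python3 - <<'E'
from workcell import bot,cams
import cv2,numpy as np
s=bot.read_state();print(s)
for n in("scene","side","wrist"):
    c=cams.read_camera(n);cv2.imwrite(f"pics/{n}0.png",c["image"][:,:,::-1])
    print(n,c["K"],c.get("T",c.get("mount")))
E
```

```text
pics
{'time': 0.0, 'q': array([-1.18686428e+00,  2.64794935e-01,  1.60541483e+00, -6.23242037e-06,
        1.27372741e+00, -3.68761178e-02]), 'joint_vel': array([ 3.37436527e-04,  9.20611525e-04, -3.34835693e-05, -8.69190157e-04,
        5.08662215e-04, -7.56274933e-04]), 'joint_torque': array([ 2.43269198e-03, -5.15108943e+01, -3.67317331e+01,  1.26094819e-04,
        1.28230458e-02, -8.48673238e-06]), 'tool_pos': array([ 0.27546165, -0.61539996,  0.22991186]), 'tcp_rot': array([-3.07005182e+00, -6.55658312e-01,  6.44602567e-04]), 'wrist_force': array([-0.57303109, -0.6793277 ,  0.65143095]), 'torque': array([-0.00994423, -0.01763605,  0.01402907]), 'grip_force': 0.0, 'width': 1.000178368210524}
scene [[415.1278498    0.         315.99760789]
 [  0.         415.1278498  201.98194706]
 [  0.           0.           1.        ]] [[ 0.16762906  0.72866199 -0.66404232  1.3179633 ]
 [ 0.98581341 -0.11807921  0.11928629 -0.12838464]
 [ 0.0085098  -0.67461768 -0.73811826  0.91166533]
 [ 0.          0.          0.          1.        ]]
side [[435.03216514   0.         312.3259258 ]
 [  0.         435.03216514 196.56486104]
 [  0.           0.           1.        ]] [[-0.99933456 -0.02883664  0.02233587  0.52594301]
 [-0.03352699  0.48501437 -0.87386326  0.8761284 ]
 [ 0.01436606 -0.87403061 -0.48565843  0.58486134]
 [ 0.          0.          0.          1.        ]]
wrist [[309.70691629   0.         318.0300968 ]
 [  0.         309.70691629 200.31947956]
 [  0.           0.           1.        ]] [[ 6.48790506e-04 -9.49427489e-01 -3.13985704e-01  8.18736403e-02]
 [ 9.99999553e-01  4.00138849e-04  8.56368269e-04  4.24173288e-04]
 [-6.87421696e-04 -3.13986120e-01  9.49427324e-01 -1.41959548e-01]
 [ 0.00000000e+00  0.00000000e+00  0.00000000e+00  1.00000000e+00]]
```

View pics/scene0.png

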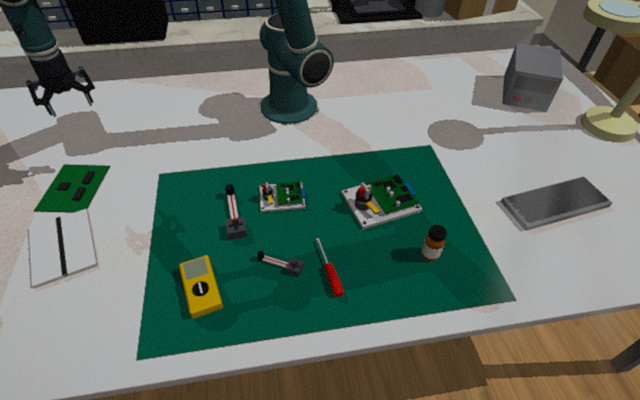

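View pics/side0.png

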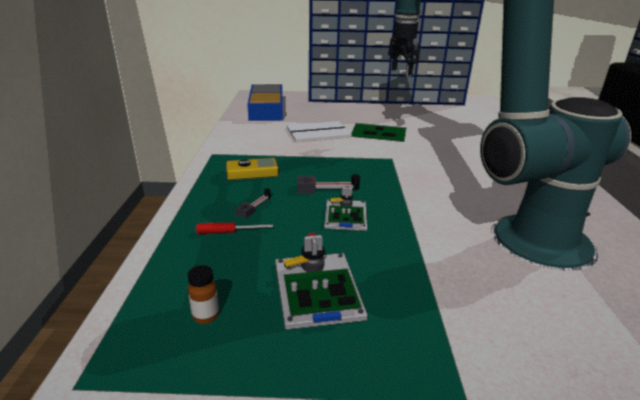

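The scene view shows the big lever with its hub at about (235,228) and knob at (230,187). The big fixture's shaft is at about (362,190). The small look-alikes are at (293,268) and (268,190). In the side view the hub is at (306,185), the knob at (355,180) and the shaft tip at (313,238).

```bash
cat > h.py <<'E'
import numpy as np,cv2
from workcell import bot,cams
from scipy.spatial.transform import Rotation as R
def ray(c,uv):
    K=c["K"];T=c["T"];x,y=(uv[0]-K[0,2])/K[0,0],(uv[1]-K[1,2])/K[1,1]
    if c.get("fish"):
        r=np.hypot(x,y);d=np.array([x/r*np.sin(r),y/r*np.sin(r),np.cos(r)])
    else: d=np.array([x,y,1])
    return T[:3,3],T[:3,:3]@d
def onz(c,uv,z):
    o,d=ray(c,uv);return o+d*(z-o[2])/d[2]
def proj(c,P):
    K=c["K"];p=np.linalg.inv(c["T"])@np.append(P,1)
    if c.get("fish"):
        rr=np.hypot(p[0],p[1]);k=np.arctan2(rr,p[2])/rr
        return K[0,0]*k*p[0]+K[0,2],K[1,1]*k*p[1]+K[1,2]
    return K[0,0]*p[0]/p[2]+K[0,2],K[1,1]*p[1]/p[2]+K[1,2]
def Tt(s):
    T=np.eye(4);T[:3,:3]=R.from_rotvec(s["tcp_rot"]).as_matrix();T[:3,3]=s["tool_pos"];return T
def cam(n):
    s=bot.read_state();c=cams.read_camera(n)
    if n=="wrist": c["T"]=Tt(s)@c["mount"];c["fish"]=1
    return c
def crop(c,name,u,v,w,h,k):
    cv2.imwrite(f"pics/{name}.png",cv2.resize(c["image"][v:v+h,u:u+w,::-1],None,fx=k,fy=k,interpolation=cv2.INTER_CUBIC))
def move(P,yaw):
    """shift/turn (scaled) from the current pose to TCP P, tool down, tool x at world angle yaw"""
    s=bot.read_state();T=Tt(s);c,n=np.cos(yaw),np.sin(yaw)
    G=np.array([[c,n,0],[n,-c,0],[0,0,-1.]])
    return (np.round(T[:3,:3].T@(np.array(P)-T[:3,3])/.25,4),np.round(R.from_matrix(T[:3,:3].T@G).as_rotvec()/(np.pi/4),4))
E
python3 - <<'E'
from h import *
a=cam("scene");b=cam("side")
print("hub",onz(a,(235,228),.033),onz(b,(306,184),.033))
print("knob",onz(a,(230,187),.045),onz(b,(355,178),.045))
print("shaft",onz(a,(363,187),.092),onz(b,(313,238),.092))
T=Tt(bot.read_state());print(T.round(3))
crop(a,"s1",330,160,110,80,7)
E
```

```text
hub [ 0.5864571  -0.21878485  0.033     ] [ 0.57111089 -0.18702517  0.033     ]
knob [ 0.43975339 -0.22609655  0.045     ] [ 0.4360016  -0.20836474  0.045     ]
shaft [0.54595916 0.14203456 0.092     ] [0.54157296 0.15902129 0.092     ]
[[ 0.913  0.408 -0.     0.276]
 [ 0.408 -0.913  0.001 -0.616]
 [ 0.    -0.001 -1.     0.231]
 [ 0.     0.     0.     1.   ]]
```

View pics/s1.png

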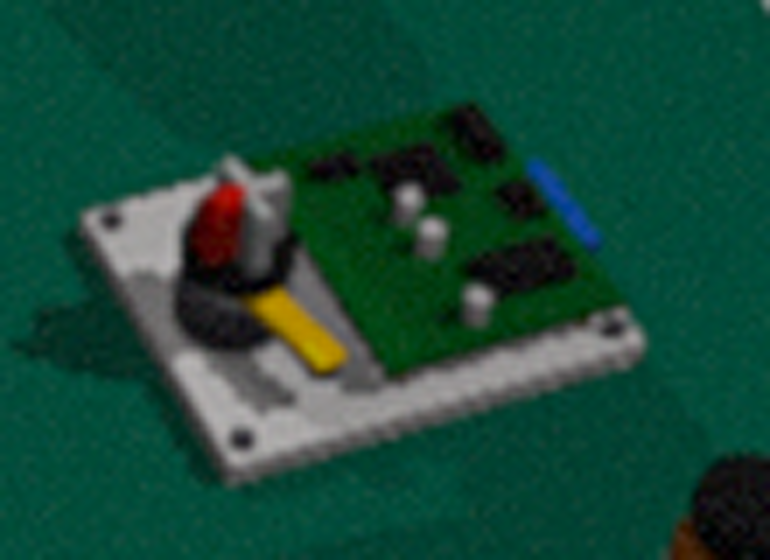

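```bash
python3 - <<'E'
from h import *
print(move((.43,-.41,.215),.25)); print(move((.58,-.2,.2),.09))
E
```

```text
(array([ 0.9   , -0.4989,  0.063 ]), array([-0.0015,  0.    ,  0.2174]))
(array([ 1.7908, -1.0205,  0.1237]), array([-1.500e-03,  2.000e-04,  4.212e-01]))
```

Request:
play_rows([
  [[0.9,-0.5,0.06],[0,0,0.22]],
  [[0.9,-0.5,0.06],[0,0,0.22]],
  [[0.9,-0.5,0.06],[0,0,0.22]],
  [[0.9,-0.5,0.06],[0,0,0.22]],
  [[0.9,-0.5,0.06],[0,0,0.22]],
  [[0.9,-0.5,0.06],[0,0,0.22]],
  [[0.9,-0.5,0.06],[0,0,0.22]],
], claw=1)

```text
time: 0.83
tool_pos: [0.4329, -0.4049, 0.2157]
tcp_rot: [-3.114, -0.394, -0.002]
wrist_force: [-0.2, 0.8, 1.1]
width: 1.004
grip_force: 0.0
```

```bash
python3 - <<'E'
from h import *
print(move((.58,-.2,.2),.09))
E
```

```text
(array([ 0.7741, -0.6467,  0.0662]), array([-0.0039, -0.002 ,  0.2062]))
```

Request:
play_rows([
  [[0.77,-0.65,0.066],[0,0,0.21]],
  [[0.77,-0.65,0.066],[0,0,0.21]],
  [[0.77,-0.65,0.066],[0,0,0.21]],
  [[0.77,-0.65,0.066],[0,0,0.21]],
  [[0.77,-0.65,0.066],[0,0,0.21]],
  [[0.77,-0.65,0.066],[0,0,0.21]],
  [[0.77,-0.65,0.066],[0,0,0.21]],
  [[0.77,-0.65,0.066],[0,0,0.21]],
  [[0.77,-0.65,0.066],[0,0,0.21]],
])

```text
time: 1.58
tool_pos: [0.5766, -0.2054, 0.1996]
tcp_rot: [3.138, 0.133, -0.001]
wrist_force: [-0.0, -0.6, -0.3]
width: 1.0
grip_force: 0.0
```

```bash
python3 - <<'E'
from h import *
s=bot.read_state();print(s["tool_pos"],s["tcp_rot"],s["joint_vel"].round(3))
c=cam("wrist");crop(c,"w1",0,0,640,400,1.25)
E
```

```text
[ 0.57658055 -0.2054431   0.19956797] [ 3.13825702e+00  1.32674861e-01 -1.37982059e-03] [-0.032 -0.009  0.007 -0.001  0.001 -0.   ]
```

View pics/w1.png

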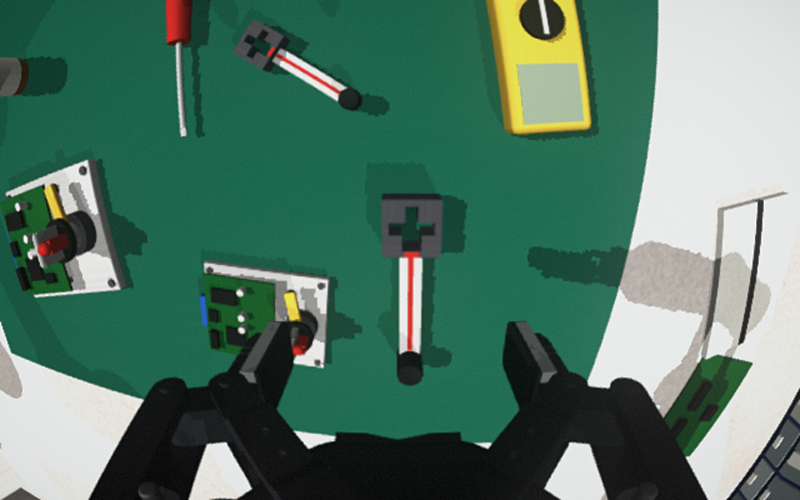

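The wrist view (1.25x) shows the lever hub with its top centred at about (411,228), arm running down and knob top at about (410,368). I'll overlay the model to check.

```bash
cat >> h.py <<'E'
def draw(c,P,a,pts,z,name,u,v,w,h,k):
    im=cv2.resize(c["image"][v:v+h,u:u+w,::-1],None,fx=k,fy=k,interpolation=cv2.INTER_CUBIC)
    q=[]
    for x,y,dz in pts:
        p=proj(c,(P[0]+np.cos(a)*x-np.sin(a)*y,P[1]+np.sin(a)*x+np.cos(a)*y,z+dz));q.append(((p[0]-u)*k,(p[1]-v)*k))
    for p in q: cv2.circle(im,(int(p[0]),int(p[1])),2,(255,255,0),-1)
    cv2.imwrite(f"pics/{name}.png",im)
E
python3 - <<'E'
from h import *
c=cam("wrist")
h=onz(c,(411/1.25,227/1.25),.033);k=onz(c,(410/1.25,367/1.25),.045)
d=k-h;a=np.arctan2(d[1],d[0]);print(h,k,np.hypot(*d[:2]),a)
cor=[onz(c,(x/1.25,y/1.25),.033)[:2] for x,y in((383,200),(440,199),(442,257),(383,257))]
print(np.mean(cor,0),[np.linalg.norm(cor[i]-cor[i-1]) for i in range(4)])
pts=[(x,y,0) for x in(-.025,.025) for y in(-.025,.025)]+[(0,0,0),(.0193,.0083,0),(.0193,-.0083,0),(-.0193,.0053,0),(-.0193,-.0053,0),(.0053,.0193,0),(.0053,-.0193,0),(-.0053,.0193,0),(-.0053,-.0193,0)]+[(.14+.013*np.cos(t),.013*np.sin(t),.012) for t in np.arange(0,6.2,.8)]
draw(c,h,a,pts,.033,"w2",290,140,80,180,3.3)
draw(c,h,a,pts,.033,"w2",290,140,80,180,3.3)
E
```

```text
[ 0.57731372 -0.21756726  0.033     ] [ 0.44742991 -0.22891642  0.045     ] 0.13037870002979288 -3.0544347159356127
[ 0.57586888 -0.21862929] [np.float64(0.04886963190382605), np.float64(0.04626733589945084), np.float64(0.04998062274457342), np.float64(0.05000727634564428)]
```

View pics/w2.png

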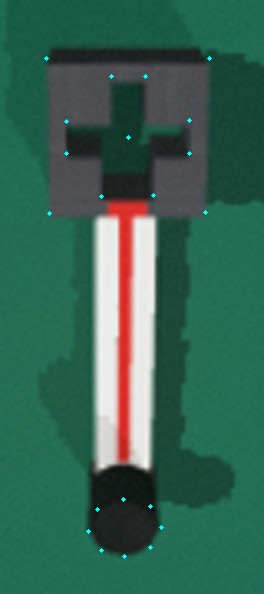

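```bash
python3 - <<'E'
from h import *
print(move((.576,-.218,.06),.087),move((.576,-.218,.005),.087))
E
```

```text
(array([-0.0036,  0.045 ,  0.5592]), array([ 0.0006,  0.0006, -0.0065])) (array([-0.0035,  0.0449,  0.7792]), array([ 0.0006,  0.0006, -0.0065]))
```

Request:
play_rows([
  [[-0.0036,0.045,0.4],[0,0,-0.006]],
  [[-0.0036,0.045,0.4],[0,0,-0.006]],
  [[-0.0036,0.045,0.4],[0,0,-0.006]],
  [[-0.0036,0.045,0.4],[0,0,-0.006]],
  [[-0.0036,0.045,0.4],[0,0,-0.006]],
])

```text
time: 2.1
tool_pos: [0.5751, -0.2178, 0.0987]
tcp_rot: [-3.138, -0.134, 0.004]
wrist_force: [0.5, -0.2, 1.0]
width: 0.999
grip_force: 0.0
```

```bash
python3 - <<'E'
from h import *
s=bot.read_state();print(s["tool_pos"],s["tcp_rot"],s["joint_vel"].round(3))
c=cam("wrist")
pts=[(x,y,0) for x in(-.025,.025) for y in(-.025,.025)]+[(0,0,0)]+[(.14+.013*np.cos(t),.013*np.sin(t),.012) for t in np.arange(0,6.2,.8)]
draw(c,(.576,-.218),-3.054,pts,.033,"w3",230,140,180,200,3)
E
```

```text
[ 0.57507947 -0.21778313  0.09874254] [-3.1375844  -0.13390019  0.00423437] [ 0.012 -0.037 -0.057  0.002 -0.003  0.002]
```

View pics/w3.png

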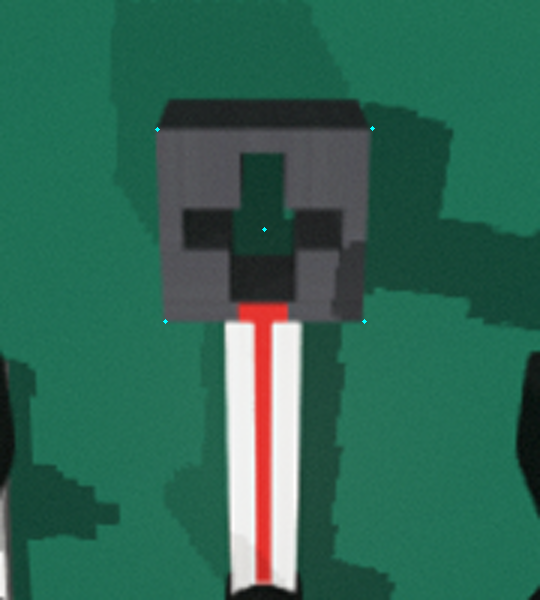

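The overlay now matches the hub's top face to within a pixel, so I'll descend and grasp.

```bash
python3 - <<'E'
from h import *
print(move((.576,-.218,.005),.087))
E
```

```text
(array([-0.0037, -0.0011,  0.3833]), array([ 0.0007, -0.0012, -0.0016]))
```

Request:
play_rows([
  [[0,0,0.1],[0,0,0]],
  [[0,0,0.2],[0,0,0]],
  [[0,0,0.3],[0,0,0]],
  [[0,0,0.36],[0,0,0]],
  [[0,0,0.38],[0,0,0]],
  [[0,0,0.38],[0,0,0]],
  [[0,0,0.38],[0,0,0]],
])

```text
time: 2.73
tool_pos: [0.5786, -0.2176, 0.0071]
tcp_rot: [3.137, 0.137, 0.005]
wrist_force: [0.1, 0.0, 0.8]
width: 1.003
grip_force: 0.0
```

Request:
play_rows([
  [[0,0,0],[0,0,0]],
  [[0,0,0],[0,0,0]],
  [[0,0,0],[0,0,0]],
  [[0,0,0],[0,0,0]],
  [[0,0,0],[0,0,0]],
  [[0,0,0],[0,0,0]],
  [[0,0,0],[0,0,0]],
  [[0,0,0],[0,0,0]],
  [[0,0,0],[0,0,0]],
  [[0,0,0],[0,0,0]],
], claw=-1, newtons=60)

```text
time: 3.57
tool_pos: [0.5781, -0.217, 0.0066]
tcp_rot: [3.137, 0.138, 0.004]
wrist_force: [-1.1, -0.3, 5.1]
width: 0.572
grip_force: 64.8
```

Request:
play_rows([
  [[0,0,-0.1],[0,0,0]],
  [[0,0,-0.26],[0,0,0]],
  [[0,0,-0.42],[0,0,0]],
  [[0,0,-0.58],[0,0,-0.15]],
  [[0,-0.1,-0.7],[0,0,-0.3]],
  [[0,-0.2,-0.78],[0,0,-0.45]],
  [[0,-0.3,-0.78],[0,0,-0.6]],
  [[0,-0.4,-0.78],[0,0,-0.75]],
  [[0,-0.5,-0.78],[0,0,-0.9]],
  [[0,-0.6,-0.78],[0,0,-1]],
  [[0,-0.6,-0.78],[0,0,-1]],
])

```text
time: 4.48
tool_pos: [0.5617, -0.0627, 0.1984]
tcp_rot: [-2.839, -1.335, 0.002]
wrist_force: [0.5, -0.5, -5.0]
width: 0.57
grip_force: 65.0
```

```bash
python3 - <<'E'
from h import *
s=bot.read_state();print(s["tool_pos"],s["tcp_rot"],s["width"]);print(move((.575,.06,.2),1.65))
E
```

```text
[ 0.56171384 -0.06267999  0.19841281] [-2.83900148e+00 -1.33460963e+00  2.17316147e-03] 0.5702773303001101
(array([ 0.4118, -0.2722, -0.0048]), array([-0.0053, -0.0031, -0.9818]))
```

Request:
play_rows([
  [[0.1,-0.07,0],[0,0,-0.15]],
  [[0.2,-0.14,0],[0,0,-0.3]],
  [[0.3,-0.21,0],[0,0,-0.45]],
  [[0.4,-0.27,0],[0,0,-0.6]],
  [[0.4,-0.27,0],[0,0,-0.75]],
  [[0.4,-0.27,0],[0,0,-0.9]],
  [[0.4,-0.27,0],[0,0,-0.98]],
  [[0.4,-0.27,0],[0,0,-0.98]],
  [[0.4,-0.27,0],[0,0,-0.98]],
])

```text
time: 5.23
tool_pos: [0.5753, 0.0527, 0.1987]
tcp_rot: [-2.142, -2.297, 0.002]
wrist_force: [1.2, -0.5, -5.5]
width: 0.573
grip_force: 65.0
```

```bash
python3 - <<'E'
from h import *
s=bot.read_state();T=Tt(s);print(s["tool_pos"],np.arctan2(T[1,0],T[0,0]),T[:3,2],s["width"],s["joint_vel"].round(3))
c=cam("wrist");crop(c,"w4",70,0,500,400,1.5)
E
```

```text
[0.57531734 0.05268797 0.19871244] 1.6405902164496051 [-2.08081453e-03 -1.38417488e-04 -9.99997826e-01] 0.5726977902003091 [-0.006 -0.003 -0.004 -0.001  0.     0.006]
```

View pics/w4.png

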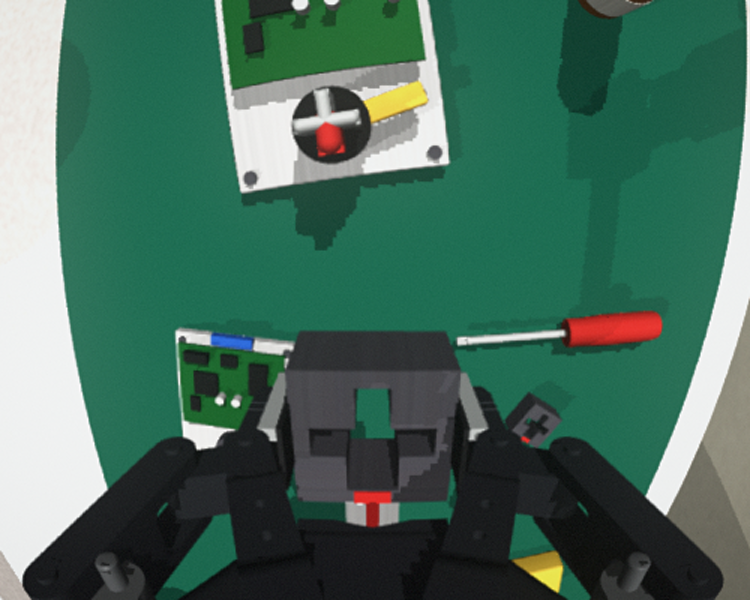

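The view (1.5x crop, u offset 70) shows the hub held with its top corners at about (289,373), (461,370), (447,500) and (300,497). The shaft's cross is at about (327,122) with the red rib pointing down the picture. The board lies beyond, and the bystanders are untouched. Next I'll fit both numerically.

```bash
cat >> h.py <<'E'
from scipy.optimize import minimize
def hull(c,pts,shape,x,y,a):
    ca,sa=np.cos(a),np.sin(a)
    q=np.array([proj(c,(x+ca*p[0]-sa*p[1],y+sa*p[0]+ca*p[1],p[2])) for p in pts])
    m=np.zeros((400*4,640*4),np.uint8)
    h=cv2.convexHull(q.astype(np.float32))[:,0]
    cv2.fillPoly(m,[np.round((h+.5)*4).astype(int)],255)
    return cv2.resize(m,(640,400),interpolation=cv2.INTER_AREA)/255.
def box(x0,x1,y0,y1):
    b=[(x,y,.060) for x in(x0,x1) for y in(y0,y1)]+[(x,y,.088) for x in(x0,x1) for y in(y0,y1)]
    i=lambda v:v*.75 if abs(v)>.017 else v
    return b+[(i(x),y*.6,.092) for x in(x0,x1) for y in(y0,y1)]
def fitshaft(c,x0,verbose=1):
    hsv=cv2.cvtColor(c["image"],cv2.COLOR_RGB2HSV).astype(int);H,S,V=hsv[...,0],hsv[...,1],hsv[...,2]
    u,v=map(int,proj(c,(x0[0],x0[1],.08)));w=np.zeros((400,640));w[max(0,v-40):v+40,max(0,u-40):u+40]=1
    red=((H<8)|(H>172))&(S>110)&(V>50)
    steel=(S<70)&(V>95)
    # keep steel only inside the collar/shaft outline
    def masks(p):
        x,y,a=p
        r=hull(c,box(.003,.018,-.007,.007),0,x,y,a)
        s=np.maximum(hull(c,box(-.018,.004,-.004,.004),0,x,y,a),hull(c,box(-.004,.004,-.018,.018),0,x,y,a))
        return r,s*(1-r)
    out=[(.024*np.cos(t),.024*np.sin(t),.059) for t in np.arange(0,6.28,.2)]+[(.014*np.cos(t),.014*np.sin(t),.092) for t in np.arange(0,6.28,.3)]
    roi=hull(c,out,0,x0[0],x0[1],0)*w>.5
    roi=cv2.dilate(roi.astype(np.uint8),np.ones((3,3)))*w
    def cost(p):
        r,s=masks(p);return (((r-red)**2*w).sum()+((s-steel)**2*roi).sum())/100
    best=min((minimize(cost,[x0[0]+dx,x0[1]+dy,x0[2]+da],method="Nelder-Mead",options=dict(initial_simplex=np.array([x0[0]+dx,x0[1]+dy,x0[2]+da])+np.vstack([[0,0,0],np.diag([.004,.004,.15])]),xatol=1e-4,fatol=1e-3)) for dx,dy,da in((0,0,0),(.003,-.002,.2),(-.003,.003,-.2))),key=lambda r:r.fun)
    if verbose: print("shaft",best.x.round(4),best.fun,(red*w).sum(),(steel*roi).sum())
    return best.x
def hubtool(c,uv):
    """hub centre x,y,top z,yaw in the tool frame from corners (-x far edge: left,right; arm edge: right,left)"""
    d=dict(c);d["T"]=c["mount"];L=np.array([(.025,.025),(.025,-.025),(-.025,-.025),(-.025,.025)])
    def f(p):
        ca,sa=np.cos(p[3]),np.sin(p[3])
        q=[proj(d,(p[0]+ca*l[0]-sa*l[1],p[1]+sa*l[0]+ca*l[1],p[2])) for l in L]
        return (np.array(q)-uv).ravel()
    from scipy.optimize import least_squares
    r=least_squares(f,[0,0,-.026,0]);return r.x,np.abs(r.fun).max()
E
python3 - <<'E'
from h import *
c=cam("wrist")
print(onz(c,(327/1.5+70,122/1.5),.092),onz(c,(331/1.5+70,125/1.5),.059))
t=onz(c,(327/1.5+70,122/1.5),.092)
p=fitshaft(c,[t[0],t[1],-1.5])
uv=np.array([(461,370),(289,373),(300,497),(447,500)])/1.5+[70,0]
print(hubtool(c,uv)); print(hubtool(c,uv[[1,0,3,2]]))
E
```

```text
[0.5462516  0.14775029 0.092     ] [0.54545641 0.14795026 0.059     ]
shaft [ 0.5445  0.1489 -1.3465] 3.8661179225888485 368.0 820.0
(array([-0.00541683,  0.00197865, -0.02277669,  0.00290615]), np.float64(1.3006622753693762))
(array([-0.31323413,  0.00512528,  0.41605498,  3.10610922]), np.float64(53.49126748554764))
```

```bash
python3 - <<'E'
from h import *
print(move((.5645,.061,.13),1.795))
E
```

```text
(array([ 0.0368, -0.0419,  0.2767]), array([-0.0015, -0.0002, -0.1964]))
```

Request:
play_rows([
  [[0.02,-0.02,0.14],[0,0,-0.1]],
  [[0.037,-0.042,0.24],[0,0,-0.2]],
  [[0.037,-0.042,0.277],[0,0,-0.2]],
  [[0.037,-0.042,0.277],[0,0,-0.2]],
  [[0.037,-0.042,0.277],[0,0,-0.2]],
  [[0.037,-0.042,0.277],[0,0,-0.2]],
])

```text
time: 5.83
tool_pos: [0.5669, 0.0611, 0.1325]
tcp_rot: [1.954, 2.457, 0.004]
wrist_force: [1.0, 0.1, -4.2]
width: 0.575
grip_force: 64.8
```

```bash
python3 - <<'E'
from h import *
s=bot.read_state();T=Tt(s);print(s["tool_pos"],np.arctan2(T[1,0],T[0,0]),T[:3,2],s["joint_vel"].round(3))
c=cam("wrist")
p=fitshaft(c,[.5445,.1489,-1.35])
pts=[(.018,y,.029) for y in(-.007,.007)]+[(-.018,y,.029) for y in(-.004,.004)]+[(x,y,.029) for x in(-.004,.004) for y in (-.018,.018)]+[(.018,0,0),(-.018,0,0),(0,.018,0),(0,-.018,0),(0,0,.033)]+[(.024*np.cos(t),.024*np.sin(t),0) for t in np.arange(0,6.2,.4)]
draw(c,p[:2],p[2],pts,.059,"w5",215,0,210,350,1.71)
im=c["image"].copy()
u,v=map(int,proj(c,(p[0],p[1],.08)));print(u,v)
# stack: shaft x6 with overlay, hub x4
draw(c,p[:2],p[2],pts,.059,"a",u-45,max(0,v-45),90,90,6)
a=cv2.imread("pics/a.png");h=cv2.resize(im[215:365,240:400,::-1],None,fx=1.6,fy=3.6,interpolation=cv2.INTER_CUBIC)
h=cv2.resize(h,(256,540));cv2.imwrite("pics/w6.png",np.hstack([a,h]))
g=cv2.cvtColor(im,cv2.COLOR_RGB2GRAY)
# hub: columns/rows of edges
for r in (270,290,310): 
    print(r,[(x,int(g[r,x])) for x in range(250,274,2)],[(x,int(g[r,x])) for x in range(362,386,2)])
E
```

```text
[0.5669371  0.06108533 0.13249252] 1.7980802577404815 [ 3.55658422e-03  7.78652929e-05 -9.99993672e-01] [ 0.001 -0.009 -0.014  0.002 -0.001 -0.008]
shaft [ 0.5445  0.1488 -1.3522] 5.504357097659035 645.0 1401.0
312 85
270 [(250, 125), (252, 126), (254, 126), (256, 127), (258, 80), (260, 26), (262, 36), (264, 73), (266, 72), (268, 76), (270, 73), (272, 70)] [(362, 73), (364, 74), (366, 73), (368, 73), (370, 73), (372, 76), (374, 41), (376, 25), (378, 75), (380, 129), (382, 128), (384, 125)]
290 [(250, 195), (252, 195), (254, 92), (256, 39), (258, 20), (260, 17), (262, 18), (264, 35), (266, 73), (268, 71), (270, 73), (272, 73)] [(362, 74), (364, 64), (366, 45), (368, 44), (370, 46), (372, 23), (374, 15), (376, 13), (378, 21), (380, 35), (382, 87), (384, 197)]
310 [(250, 25), (252, 28), (254, 21), (256, 30), (258, 39), (260, 24), (262, 12), (264, 15), (266, 63), (268, 81), (270, 82), (272, 81)] [(362, 51), (364, 52), (366, 48), (368, 51), (370, 43), (372, 18), (374, 16), (376, 19), (378, 25), (380, 22), (382, 20), (384, 28)]
```

View pics/w6.png

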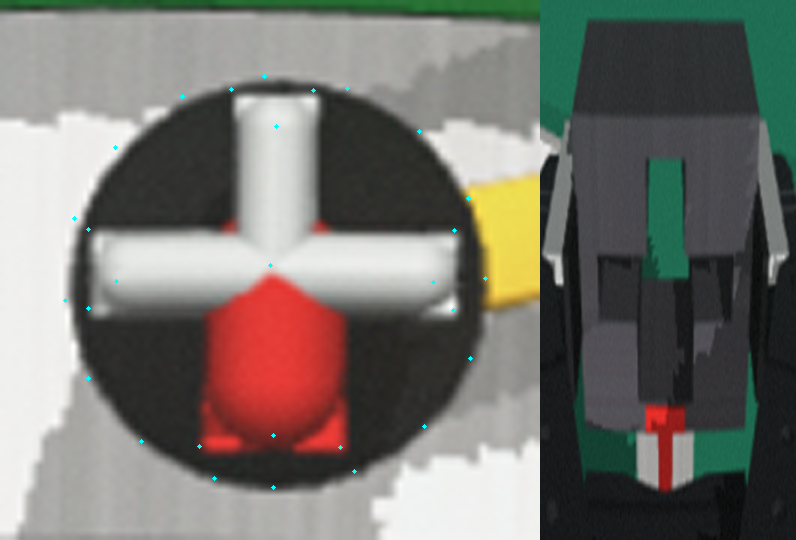

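The shaft fit lies on the cross to within about 0.3 px (angle −1.352). The hub's top features are visible at rows of about 247 to 334, so I'll fit its offset in the tool frame from those.

```bash
python3 - <<'E'
from h import *
from scipy.optimize import least_squares
c=cam("wrist");g=cv2.cvtColor(c["image"],cv2.COLOR_RGB2GRAY).astype(float)
print("col295",g[240:256,292:300].mean(1).round().astype(int), "col 318 slot",g[252:266,316:321].mean(1).round().astype(int))
print("side slot L",g[278:312,282:290].mean(1).round().astype(int)); print("arm slot/front",g[318:342,308:312].mean(1).round().astype(int),g[322:342,280:290].mean(1).round().astype(int))
d=dict(c);d["T"]=c["mount"]
X=np.array([-.025,-.0193,-.0053,.0053,.0193,.025]);rows=np.array([247,258.9,285.8,303.9,326.7,334.4])
W=[(263,373,270),(264.7,371.5,290),(265.5,370.9,310)]
def f(p,zz=None):
    x,y,a=p[:3];z=p[3] if zz is None else zz
    P=lambda lx,ly:proj(d,(x-lx*np.cos(a)+ly*np.sin(a),y-lx*np.sin(a)-ly*np.cos(a),z))
    r=[P(X[i],0)[1]-rows[i] for i in range(6)]
    for l,rr,v in W:
        for ly,u in((.025,l),(-.025,rr)):
            A=np.array(P(-.025,ly));B=np.array(P(.025,ly)) 
            q=[A[0]+(B[0]-A[0])*(v-A[1])/(B[1]-A[1]) for A,B in[(A,B)]][0]
            r.append(q-u)
    return np.array(r)
for s in(1,-1):
    pass
r=least_squares(f,[0,0,0,-.026]);print(r.x.round(4),r.fun.round(1))
r=least_squares(f,[0,0,0],args=(-.0264,));print(r.x.round(4),r.fun.round(1))
E
```

```text
col295 [48 48 47 48 47 46 50 61 72 74 73 73 73 73 73 73] col 318 slot [75 75 75 75 74 76 75 78 83 83 83 83 82 82]
side slot L [74 75 74 73 72 74 74 60 36 34 42 46 46 45 46 46 46 46 46 46 46 45 45 46
 46 48 64 79 81 81 81 81 83 81]
arm slot/front [ 46  44  45  45  46  45  44  45  55  70  87  98 100 100  99  98  95 125
 162 164 163 163 162 162] [82 84 84 81 80 80 82 83 83 82 81 74 58 51 50 51 49 49 50 49]
[-0.0043  0.0013 -0.0046 -0.0247] [ 0.3  0.1 -0.1  0.2 -0.7 -0.2 -0.9  0.9 -0.4  0.4  1.  -1. ]
[-0.0031  0.0013 -0.0044] [-0.3 -0.3 -0.1  0.5 -0.1  0.5 -1.7  1.7 -1.2  1.2  0.2 -0.3]
```

```bash
python3 - <<'E'
from h import *
print(move((.5424,.1522,.106),1.794))
E
```

```text
(array([ 0.377 , -0.0145,  0.1072]), array([0.0054, 0.0009, 0.006 ]))
```

Request:
play_rows([
  [[0.12,-0.005,0.03],[0.004,0,0.006]],
  [[0.25,-0.01,0.07],[0.004,0,0.006]],
  [[0.35,-0.0145,0.107],[0.004,0,0.006]],
  [[0.377,-0.0145,0.107],[0.004,0,0.006]],
  [[0.377,-0.0145,0.107],[0.004,0,0.006]],
  [[0.377,-0.0145,0.107],[0.004,0,0.006]],
  [[0.377,-0.0145,0.107],[0.004,0,0.006]],
  [[0.377,-0.0145,0.107],[0.004,0,0.006]],
])

```text
time: 6.6
tool_pos: [0.5413, 0.1514, 0.1049]
tcp_rot: [-1.96, -2.455, 0.002]
wrist_force: [-0.4, 0.2, -5.3]
width: 0.572
grip_force: 64.8
```

```bash
python3 - <<'E'
from h import *
print(bot.read_state()["tool_pos"],move((.5424,.1522,.095),1.794))
c=cam("wrist");cv2.imwrite("pics/w7.png",cv2.resize(c["image"][220:370,230:410,::-1],None,fx=4,fy=4,interpolation=cv2.INTER_CUBIC))
E
```

```text
[0.54130601 0.15137194 0.10487319] (array([0.0023, 0.005 , 0.0395]), array([-0.0014,  0.0005,  0.    ]))
```

View pics/w7.png

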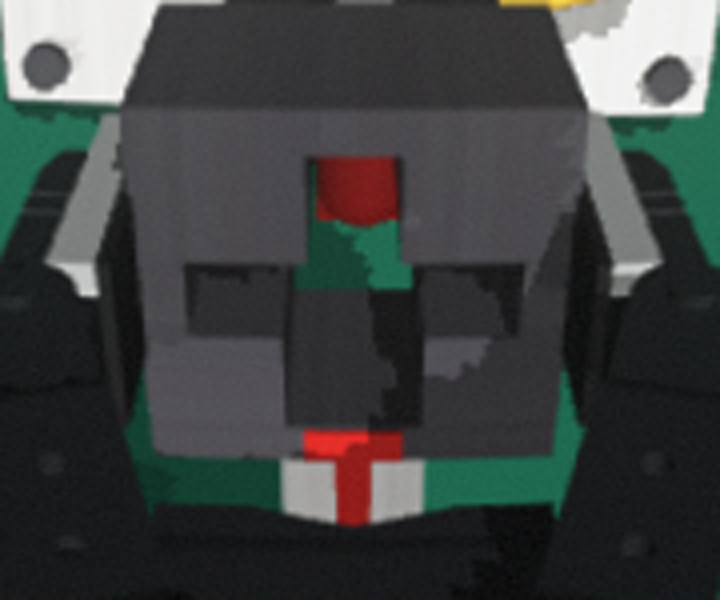

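Through the narrow slot the red rib top shows, about 4 px (0.5 mm) to the right of the slot's centre. I'll nudge over and descend gently.

Request:
play_rows([
  [[0.0023,0.003,0.01],[0,0,0]],
  [[0.0023,0.003,0.02],[0,0,0]],
  [[0.0023,0.003,0.03],[0,0,0]],
  [[0.0023,0.003,0.04],[0,0,0]],
  [[0.0023,0.003,0.045],[0,0,0]],
  [[0.0023,0.003,0.05],[0,0,0]],
  [[0.0023,0.003,0.055],[0,0,0]],
  [[0.0023,0.003,0.06],[0,0,0]],
  [[0.0023,0.003,0.06],[0,0,0]],
])

```text
time: 7.4
tool_pos: [0.5411, 0.1529, 0.0888]
tcp_rot: [-1.958, -2.455, 0.003]
wrist_force: [2.7, -0.8, -4.7]
width: 0.573
grip_force: 64.9
```

Request:
play_rows([
  [[0,0,0.01],[0,0,0]],
  [[0,0,0.02],[0,0,0]],
  [[0,0,0.03],[0,0,0]],
  [[0,0,0.04],[0,0,0]],
  [[0,0,0.05],[0,0,0]],
  [[0,0,0.06],[0,0,0]],
])

```text
time: 7.9
tool_pos: [0.5411, 0.1529, 0.0738]
tcp_rot: [-1.958, -2.455, 0.003]
wrist_force: [3.3, -1.6, -2.5]
width: 0.573
grip_force: 65.3
```

Request:
play_rows([
  [[0,0,0.01],[0,0,0]],
  [[0,0,0.02],[0,0,0]],
  [[0,0,0.03],[0,0,0]],
  [[0,0,0.038],[0,0,0]],
  [[0,0,0.044],[0,0,0]],
  [[0,0,0.048],[0,0,0]],
  [[0,0,0.048],[0,0,0]],
])

```text
time: 8.48
tool_pos: [0.5411, 0.1529, 0.0626]
tcp_rot: [-1.958, -2.455, 0.003]
wrist_force: [3.0, -3.3, 2.6]
width: 0.576
grip_force: 65.7
```

Request:
play_rows([
  [[0,0,0.002],[0,0,0]],
  [[0,0,0.004],[0,0,0]],
  [[0,0,0.006],[0,0,0]],
  [[0,0,0.006],[0,0,0]],
])

```text
time: 8.82
tool_pos: [0.5411, 0.1529, 0.0626]
tcp_rot: [-1.958, -2.455, 0.003]
wrist_force: [-2.3, -4.0, 12.8]
width: 0.575
grip_force: 67.1
```

Contact came at TCP z = 0.0626, the predicted seat height, so the hub is home. Now I'll swing anticlockwise about the shaft axis.

Request:
play_rows([
  [[-0.0004,-0.0015,0],[0,0,-0.125]],
  [[-0.0011,-0.0032,0],[0,0,-0.25]],
  [[-0.0019,-0.0047,0],[0,0,-0.375]],
  [[-0.0028,-0.0061,0],[0,0,-0.5]],
  [[-0.0039,-0.0075,0],[0,0,-0.625]],
  [[-0.005,-0.0087,0],[0,0,-0.75]],
  [[-0.0064,-0.0098,0],[0,0,-0.875]],
  [[-0.0078,-0.0107,0],[0,0,-1]],
  [[-0.0078,-0.0107,0],[0,0,-1]],
])

```text
time: 9.57
tool_pos: [0.5392, 0.1504, 0.0626]
tcp_rot: [-0.863, -3.019, 0.002]
wrist_force: [-1.2, -4.6, 11.5]
width: 0.572
grip_force: 67.0
```

```bash
python3 - <<'E'
from h import *
s=bot.read_state();T=Tt(s);print(s["torque"],s["tool_pos"],np.arctan2(T[1,0],T[0,0]),T[:3,2],s["wrist_force"])
E
```

```text
[-0.39913946  0.12030989  0.02715866] [0.53918531 0.15038568 0.06256126] 2.584917916054041 [-1.49044781e-03 -6.15686259e-04 -9.99998700e-01] [-1.18625727 -4.5573116  11.47739243]
```

Request:
play_rows([
  [[-0.0002,-0.001,0],[0,0,-0.08]],
  [[-0.0006,-0.002,0],[0,0,-0.16]],
  [[-0.0006,-0.002,0],[0,0,-0.16]],
])

```text
time: 9.82
tool_pos: [0.5394, 0.15, 0.0625]
tcp_rot: [-0.674, -3.068, 0.001]
wrist_force: [0.4, -3.2, 10.0]
width: 0.574
grip_force: 66.8
```

```bash
cat > t.py <<'E'
from h import *
s=bot.read_state();T=Tt(s);print(s["torque"].round(3),s["tool_pos"],np.arctan2(T[1,0],T[0,0]),s["wrist_force"].round(1))
E
python3 t.py
```

```text
[-0.463 -0.003  0.006] [0.53941644 0.14995226 0.06254477] 2.709118103335354 [ 0.4 -3.2 10. ]
```

Request:
play_rows([
  [[-0.0002,-0.001,0],[0,0,-0.08]],
  [[-0.0006,-0.002,0],[0,0,-0.16]],
  [[-0.001,-0.003,0],[0,0,-0.24]],
  [[-0.001,-0.003,0],[0,0,-0.24]],
])

```text
time: 10.15
tool_pos: [0.5395, 0.1493, 0.0626]
tcp_rot: [-0.382, -3.118, 0.001]
wrist_force: [0.0, -3.5, 9.3]
width: 0.573
grip_force: 66.8
```

```bash
python3 t.py
```

```text
[-0.34   0.042  0.052] [0.53945892 0.14929998 0.06256195] 2.8976184637196205 [ 0.  -3.5  9.3]
```

Request:
play_rows([
  [[-0.0002,-0.001,0],[0,0,-0.06]],
  [[-0.0004,-0.0015,0],[0,0,-0.12]],
  [[-0.0004,-0.0015,0],[0,0,-0.12]],
])

```text
time: 10.4
tool_pos: [0.5395, 0.149, 0.0625]
tcp_rot: [-0.236, -3.132, 0.0]
wrist_force: [0.6, -2.8, 9.3]
width: 0.572
grip_force: 66.7
```

```bash
python3 t.py
```

```text
[-0.365 -0.026  0.074] [0.53948423 0.14899251 0.06254305] 2.991170071399864 [ 0.6 -2.8  9.3]
```

Request:
play_rows([
  [[-0.0002,-0.001,0],[0,0,-0.06]],
  [[-0.0004,-0.0015,0],[0,0,-0.12]],
  [[-0.0004,-0.0015,0],[0,0,-0.12]],
])

```text
time: 10.65
tool_pos: [0.5395, 0.1487, 0.0625]
tcp_rot: [-0.088, -3.14, 0.0]
wrist_force: [0.4, -1.9, 10.3]
width: 0.57
grip_force: 66.7
```

```bash
python3 t.py
```

```text
[-0.291  0.03   0.106] [0.53954242 0.14872657 0.06254783] 3.085457094065159 [ 0.4 -1.9 10.3]
```

Request:
play_rows([
  [[-0.0002,-0.001,0],[0,0,-0.06]],
  [[-0.0003,-0.0012,0],[0,0,-0.09]],
  [[-0.0003,-0.0012,0],[0,0,-0.09]],
])

```text
time: 10.9
tool_pos: [0.54, 0.1487, 0.0625]
tcp_rot: [-0.019, 3.141, 0.001]
wrist_force: [1.7, -1.2, 7.1]
width: 0.571
grip_force: 66.6
```

```bash
python3 t.py
```

```text
[-0.278 -0.16  -0.271] [0.53996953 0.14871886 0.06254507] -3.1293349227031007 [ 1.7 -1.2  7.1]
```

Request:
play_rows([
  [[-0.0001,-0.0005,0],[0,0,-0.03]],
  [[-0.0003,-0.0012,0],[0,0,-0.06]],
  [[-0.0003,-0.0012,0],[0,0,-0.06]],
])

```text
time: 11.15
tool_pos: [0.5394, 0.1487, 0.0626]
tcp_rot: [0.084, -3.139, -0.004]
wrist_force: [0.1, -1.3, 10.6]
width: 0.575
grip_force: 73.1
```

```bash
python3 t.py
```

```text
[-0.315  0.143 -2.075] [0.53940124 0.14869275 0.06258262] -3.088010070996494 [ 0.1 -1.3 10.6]
```

The torque jumped to −2.1 N·m, so the clamped stop is reached. I'll relax slightly within the lost motion, open and retreat upward.

Request:
play_rows([
  [[0,0,-0.002],[0,0,0.02]],
  [[0,0,-0.003],[0,0,0.04]],
  [[0,0,-0.003],[0,0,0.04]],
])

```text
time: 11.4
tool_pos: [0.5394, 0.1487, 0.0626]
tcp_rot: [0.043, -3.14, -0.002]
wrist_force: [1.1, 0.0, 7.1]
width: 0.573
grip_force: 68.8
```

Request:
play_rows([
  [[0,0,0],[0,0,0]],
  [[0,0,0],[0,0,0]],
  [[0,0,0],[0,0,0]],
  [[0,0,0],[0,0,0]],
  [[0,0,0],[0,0,0]],
  [[0,0,0],[0,0,0]],
  [[0,0,0],[0,0,0]],
  [[0,0,0],[0,0,0]],
], claw=1)

```text
time: 12.07
tool_pos: [0.5382, 0.1478, 0.0609]
tcp_rot: [0.044, -3.138, 0.001]
wrist_force: [0.3, 0.4, -0.5]
width: 1.002
grip_force: 0.0
```

Request:
play_rows([
  [[0,0,-0.05],[0,0,0]],
  [[0,0,-0.15],[0,0,0]],
  [[0,0,-0.3],[0,0,0]],
  [[0,0,-0.45],[0,0,0]],
  [[0,0,-0.6],[0,0,0]],
  [[0,0,-0.6],[0,0,0]],
  [[0,0,-0.6],[0,0,0]],
])

```text
time: 12.65
tool_pos: [0.5414, 0.1485, 0.2161]
tcp_rot: [-0.044, 3.136, 0.002]
wrist_force: [0.3, -0.0, -0.2]
width: 0.997
grip_force: 0.0
```

```bash
python3 - <<'E'
from h import *
s=bot.read_state();print(s["time"],s["tool_pos"],s["width"],s["wrist_force"].round(1))
w=cam("wrist");a=cam("scene")
A=cv2.resize(w["image"][...,::-1],(640,400));B=cv2.resize(a["image"][150:250,220:460,::-1],None,fx=2,fy=2,interpolation=cv2.INTER_CUBIC)
C=np.zeros((600,640,3),np.uint8);C[:400]=A;C[400:600,:480]=B;cv2.imwrite("pics/z.png",C)
E
```

```text
12.65 [0.54139413 0.14845719 0.21608974] 0.9972151982344156 [ 0.3 -0.  -0.2]
```

View pics/z.png

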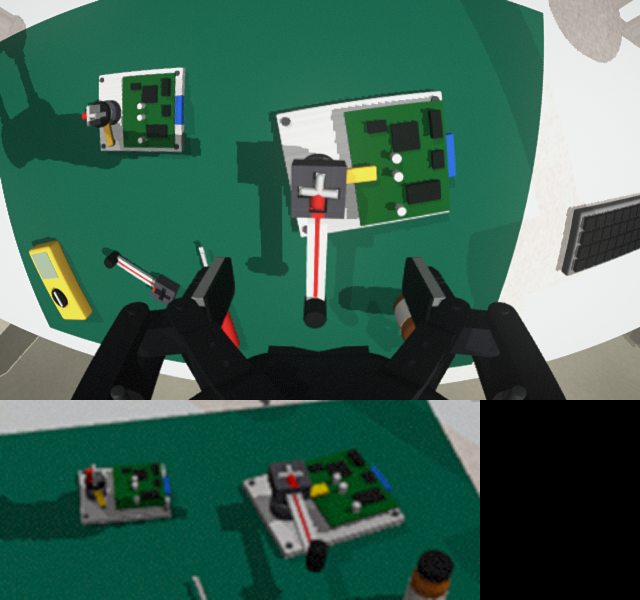

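The lever sits on the shaft with the cross tip protruding at (318,187), and the yellow finger lies over the board at (360,174). The bystanders are in place. One numeric check of the shaft angle before handing in.

```bash
python3 - <<'E'
from h import *
c=cam("wrist")
a,b,e=[onz(c,p,.017) for p in((277,113),(441,92),(450,214))]
y1=b-a;x1=e-b;print(np.linalg.norm(y1),np.linalg.norm(x1))
fy=np.arctan2(y1[1],y1[0]);fx=np.arctan2(x1[1],x1[0])
h=onz(c,(318,187),.092);k=onz(c,(315,313),.101);d=k-h;l=np.arctan2(d[1],d[0])
print("fixture y dir",fy,"x dir",fx,"lever",l,np.hypot(*d[:2]),"joint",l-(fy+np.pi),l-(fx-np.pi/2))
E
```

```text
0.18441078247088624 0.14793407767278716
fixture y dir 1.7558496355831428 x dir 0.2024105533326588 lever 0.005293078000018905 0.13129798323933495 joint -4.892149211172917 1.3736788514622567
```

```bash
python3 -c "
from workcell import bot
print(bot.finish_job())"
```

```text
the job is handed in; nothing more can be done
None
```

The lever is on the shaft, seated on the collar and swung anticlockwise to its stop, with the yellow finger over the board; the screwdriver, meter and jar were not touched, and I handed the job in at about 13 s of robot time.

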